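# Turn the jig block over in its cradle and drift out the worn locating pin

### The job

The worn brass pin in the aluminium block has its head on this side, so it can only come out the other way: take the cradle's handle bar and swing the leaf right over onto the bolster, so that the block lies back side up. Then take the steel drift from its wooden stand, feel your way with its nose past the loose washer behind the bore's mouth, nudging that washer into line, and push the drift down through the bore, without ramming it, until its collar lands on the block and the pin has dropped into the well underneath. Pull the drift out again and put it back upright in its stand; leave the cradle closed and do not disturb the other things on the table.

Things in the scene. Friction and masses are not known exactly. Their poses are not given: they have to be found in the camera images.
- cradle: Grey turnover cradle, fixed; base plate 124 x 214 x 8 mm on feet. Origin: middle of the plate's underside, 7.5 mm above the table. x along the hinge, y from the hinge towards the bolster, z up. The open leaf lies on the -y side; the bolster (grey block, top 50 mm above the origin) on the +y side holds a well 36 mm wide, open to -x behind a 12 mm lip, floor 8 mm above the origin.
- cradle_hinge (a point): Middle of the hinge axis (along the cradle's x), 50 mm above the cradle's origin.
- turnover_leaf (a joint): The hinged dark steel leaf (96 x 84 x 12 mm, 0.42 kg). 0 = laid open, level, on its rests (the start); 3.14 = turned right over, level, on the bolster. It turns about the cradle's x axis, upwards over the hinge; the hinge is stiff enough that the leaf stays at any angle (about 3 to 7 N at the bar moves it).
- bail_bar (a point): Middle of the black round handle bar (14 mm thick, 56 mm long, parallel to the hinge) of the wire bail at the leaf's free end; 142 mm from the hinge axis and, with the leaf open, 6 mm below it (with the leaf over, 6 mm above it). There is a clear gap of 39 mm between bar and leaf, and the bar may turn between the fingers.
- bore_back (a point): Centre of the 16 mm round mouth in the cap on the back of the aluminium block (36 x 36 mm, 36 mm high with its 44 mm cap, in the leaf, 55 mm from the hinge axis; its front face lies in the plane of the hinge axis). Behind the mouth: the washer, then the 11 mm bore, 30 mm long, through to the front. It faces down at the start, and up once the leaf is over: then 86 mm above the cradle's origin.
- washer_recess (a point): Centre of the recess under the cap (not of the washer). In it a captive brass washer, 22 mm wide, 13 mm hole, 2.5 mm thick, floats sideways. It has slumped towards the hinge, 4 to 5.6 mm off the bore, up to 35 degrees to either side, and blocks the nose. Depths below the mouth: washer 3.5 mm, block face 6 mm, pin 14 mm. 2 to 4 N sideways from inside its hole shifts it; it stays where left.
- bore_middle (a point): Point on the bore's axis 9 mm behind the block's front face: where the middle of the pin is while it is still fully in.
- pin_middle (a point): Middle of the brass pin: shank 10 mm thick, 22 mm long; head 16 mm wide, 4 mm thick, on the block's front face (up at the start); 21 g. Its shank's end is 14 mm below the mouth. A sprung shoe in the bore, just inside the front face, grips it: 8 to 17 N of push from the back is needed over the whole way, and it drops free only after 22 mm, in the last millimetre before the drift's collar lands.
- drift_grip (a point): Where to hold the steel drift: middle of its dark grip (16 mm thick, from 6 to 70 mm above the collar's underside), 75 mm above the tip and 38 mm above the collar's underside. 0.12 kg.
- drift_tip (a point): Lower end of the drift: a straight nose 8 mm thick and 37 mm long, flat at the end. z points from the tip to the grip. Whole drift 107 mm long.
- drift_shoulder (a point): Middle of the underside of the drift's collar (20 mm wide, 6 mm thick), 37 mm above the tip: it lands on the block when the nose is 1 mm past the front face, and on the stand's top when the drift is put away.
- stand_mouth (a point): Mouth of the 12 mm hole, 40 mm deep, in the top of the fixed wooden stand (block 58 x 58 mm, foot 70 x 70 mm, top 45 mm above the table). The drift starts in it, upright, collar on the wood.
- seal_blank_middle (a point): Bystander: cream stone seal blank with a small knob, 19 x 19 x 56 mm, standing; its middle.
- lacquer_middle (a point): Bystander: small bottle of pink lacquer with a dark cap, 31 mm wide, 79 mm tall, standing; its middle.
- wax_tin_middle (a point): Bystander: round tin with a dark green lid, 72 mm wide, 35 mm tall; its middle.
- loupe_middle (a point): Bystander: black eye loupe, 38 mm wide, 30 mm tall; its middle.

How it is judged:
By the outcome, as a careful person would: the job done as asked, in the order asked, and still so for the second after the job is handed in, with the robot touching nothing.
It also fails if it takes over 69 s, if anything falls off the work surface, if the arm or the gripper's body presses on something with over 40 N, if the wrist force passes 120 N, or if a joint passes its speed limit or range.

### The arm

A 7-joint arm with a two-finger parallel gripper is mounted at the origin on a cart in front of the work surface, level with it; the furniture and walls round the work are solid. World frame = base frame: x ahead of the robot, y to its left, z up, the work surface at z = 0. Lengths are in m, angles in rad, forces in N, time in s.
With the tool pointing down it reaches from about 0.375 to 0.925 m from the base axis. Payload 3.1 kg.
Tool frame: the origin (TCP) lies at the very end of the fingers, on their centre line; the grasp point (between the pads) lies bot.grip_depth behind it (bot.grip_depth is the distance from the TCP to the grasp point, in m); z points along the fingers, y is the line along which they close (so a half turn about z gives the same grasp; the last joint's range is limited). The gripper opens to 85 mm and grips with 20 to 120 N. Pads are 22 mm wide; open, the fingers measure 114 mm over their backs; the gripper's body (76 mm by 85 mm) begins 54 mm behind the grasp point. The pads swing forward as they close: fully open they stand 13 mm farther back than shut.
Start: joints at [1.132, 0.383, 0.044, 1.598, -0.018, 1.161, -0.05], TCP at [0.217, -0.613, 0.231] pointing down, gripper open.
Joint ranges: [-2.61, 2.61], [-0.41, 2.15], [-1.48, 1.57], [0, 2.5], [-1.57, 4.71], [0.05, 1.97], [-2.85, 2.85]. Speed limits (rad/s): [2.79, 2.79, 3.14, 3.14, 3.14, 3.14, 3.14].

### API

Orientations are given as a unit quaternion [x, y, z, w].
In Python, from plant import bot, get_image gives the robot as it stands.
- The arm moves only by the tool send_rows, never from a script. Its argument "motion" is a list of rows, each a list of 3 entries, a list of its own where there are three numbers: the closure, from 0 (fully open) to 1 (shut), then the shift along the tool's x, y, z in m, then the turn about the tool's z in rad. A call has 1 to 20 rows; each row is the pose to reach, as a shift and turn from the pose commanded when the call began, along the tool's axes at that moment; what a row does not reach only later rows make up. A row lasts 1/12 s, in which the tool goes at most 41.7 mm and 7.16 degrees, less where a joint would pass 70% of its speed; a pose out of reach is approached as far as the arm can. A call with a gripper value outside its range is refused whole. The fingers move at their own pace and stop on an object; "squeeze" is the grip in N (left out, the last holds). Time passes only in rows, so rows that repeat a pose let the fingers close. It gives the time, the measured TCP pose, the force, the opening and the grip force at its end, in the units of the state.
- bot.get_obs(): the state, without advancing time (a new reading comes with each control period).
- get_image(name): name is "side" or "top"; returns a dict with "pixels" (400x640x3 uint8, red, green, blue), "camera_matrix" (3x3 intrinsics, pixels), "dist" ([k1, k2, p1, p2, k3] as OpenCV has them; the pictures are not rectified), "R" (3x3) and "t" (3): a world point X has camera coordinates R X + t. Camera axes: x right, y down, z forward; pixel columns grow to the right and rows downward; lengths in m; the calibration is good to about 2 mm. A picture is of the moment at which its call begins. There is no depth.
- bot.sign_off(): hands the job in; it is judged then, once.
The state is a dict: "time": time; "qpos": joint angles; "joint_velocities": joint speeds; "effort": joint torques, N m; "eef_pos": TCP position; "tcp_rot": TCP orientation; "force": force on the tool from outside, world axes, zero at the start; "torque": the same for the moment, N m; "grip_width": opening from 0.0 (shut) to 1.0 (fully open); "grip_force": force on a finger pad.
Only numpy, scipy, OpenCV 4.12 (cv2) and the standard library are available. Lean on these libraries where they do the work, as an engineer would, in place of code of your own. Each camera call takes 0.05 s, during which the arm holds its last target. There are 200 camera calls.

## Working session

There is one attempt and no reset: what is moved stays moved. The work goes in short steps, Python scripts to look and compute and a tool call to move; the robot and the scene stay as the last step left them, time stands still between calls to the robot, and variables do not carry over. Pictures are saved under pics/ and viewed, at most 10 in all, crops included, and the job is handed in when it is done.

Besides the shell and the picture viewer there is one more tool, called after "Request:" as name(argument=value, ...), one argument or row to a line, values as JSON. send_rows: Moves the arm, as the interface text tells. Its arguments: {"type":"object","properties":{"motion":{"type":"array","items":{"type":"array"}},"squeeze":{"type":"number"}},"required":["motion"]}

```bash
mkdir -p pics
cat > h.py <<'E'
import numpy as np, cv2
from plant import bot, get_image
def shot(n,f=None):
    im=get_image(n)
    if f: cv2.imwrite('pics/'+f,im['pixels'][:,:,::-1])
    return im
def ray(im,px):
    p=cv2.undistortPoints(np.array([[px]],float),im['camera_matrix'],np.array(im['dist'],float))[0,0]
    R=np.array(im['R']);t=np.array(im['t'])
    return -R.T@t, R.T@np.array([p[0],p[1],1.])
def onz(im,px,z):
    c,d=ray(im,px); return c+d*(z-c[2])/d[2]
def tri(a,pa,b,pb):
    c1,d1=ray(a,pa);c2,d2=ray(b,pb)
    s=np.linalg.lstsq(np.c_[d1,-d2],c2-c1,rcond=None)[0]
    p,q=c1+s[0]*d1,c2+s[1]*d2
    return (p+q)/2,np.linalg.norm(p-q)
def proj(im,X):
    R=np.array(im['R']);return cv2.projectPoints(np.array(X,float).reshape(-1,1,3),cv2.Rodrigues(R)[0],np.array(im['t'],float),im['camera_matrix'],np.array(im['dist'],float))[0][:,0]
E
python3 - <<'E'
from h import *
for n in('top','side'):
    im=shot(n,n+'0.png'); print(n,(-np.array(im['R']).T@im['t']).round(3),np.array(im['R'])[2].round(2),im['camera_matrix'][0,0])
print(bot.get_obs(),bot.grip_depth)
E
```

```text
top [ 0.508 -0.009  1.144] [ 0.16 -0.   -0.99] 392.11903258305733
side [0.571 0.788 0.55 ] [ 0.08 -0.85 -0.52] 370.2995254794001
{'time': 0.1, 'qpos': array([ 1.13218237,  0.38379078,  0.04382026,  1.5994376 , -0.01789974,
        1.16121899, -0.04991614]), 'joint_velocities': array([-1.80864692e-03, -3.05253153e-03, -1.55779600e-03, -3.50895624e-03,
       -1.40355244e-03,  7.01362532e-05, -5.52764470e-04]), 'effort': array([ 2.05970558e-03, -4.34729469e+01,  1.02873087e+00, -2.50456434e+01,
        1.07750326e-02,  5.44802053e-03, -1.54712669e-07]), 'eef_pos': array([ 0.21698065, -0.61178782,  0.22997871]), 'tcp_rot': array([ 9.85508413e-01,  1.69622087e-01, -2.70097471e-04, -1.20129339e-03]), 'force': array([ 0.04965079, -1.01280242, -0.25880965]), 'torque': array([ 0.00212804,  0.03171014, -0.00726951]), 'grip_force': 0.0, 'grip_width': 1.003276519334091} 0.0187
```

View pics/top0.png

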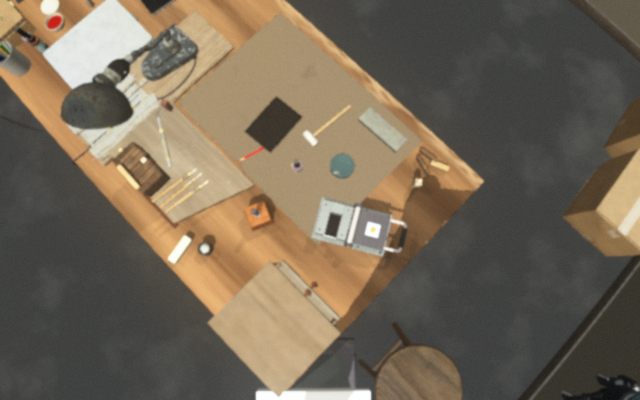

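View pics/side0.png

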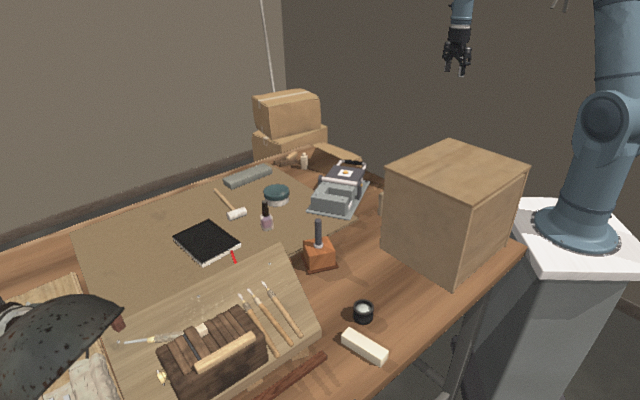

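The top view shows the cradle at about (360,228), with the bail bar at (402,236), the stand at (258,213) and a wooden box at (275,325). In the side view the cradle is at (340,190), the stand at (320,250) and the seal blank at (304,160).

Run:
```python
import cv2,numpy as np
a=cv2.imread('pics/top0.png')[185:265,240:420]; b=cv2.imread('pics/side0.png')[150:220,295:385]; c=cv2.imread('pics/side0.png')[210:280,290:350]
A=cv2.resize(a,None,fx=4.4,fy=4.4,interpolation=cv2.INTER_CUBIC)
B=cv2.resize(b,None,fx=3.3,fy=3.3,interpolation=cv2.INTER_CUBIC)
B=cv2.resize(b,(297*1,231));C=cv2.resize(c,(198,231))
o=np.zeros((352+240,800,3),np.uint8);o[:352,:792]=A;
B=cv2.resize(b,(308,240),interpolation=cv2.INTER_CUBIC);C=cv2.resize(c,(206,240),interpolation=cv2.INTER_CUBIC)
o[352:,:308]=B;o[352:,320:526]=C
cv2.imwrite('pics/crop1.png',o)
```

```text
(no output)
```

View pics/crop1.png

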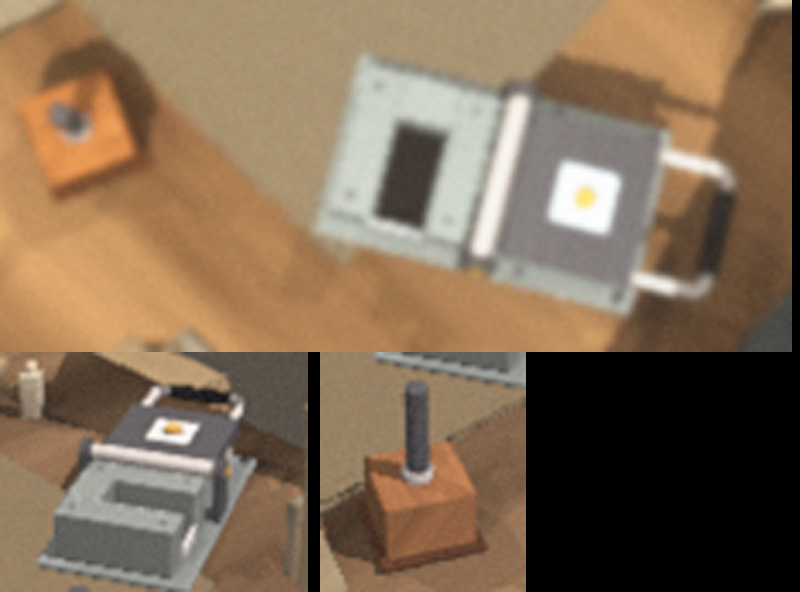

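The crops show the cradle's +y running image-left with the well open towards the robot. In the top crop the bar is at (716,234), the pin head at (585,197), the hinge ends at (518,95) and (481,262), and the drift's top at (65,112) with its collar at (80,130).

Run:
```python
from h import *
T=shot('top');S=shot('side')
f=lambda u,v:(240+u/4.4-.4,185+v/4.4-.4)
P=lambda n,u,v,z:print(n,f(u,v),onz(T,f(u,v),z).round(4))
P('bar',716,234,.0515);P('bar ends',724,190,.0515);P('',706,278,.0515);P('pin',585,197,.0615);P('hinge',518,95,.0575);P('h2',481,262,.0575)
for q in((362,57),(318,232),(667,130),(632,312)):P('corner',*q,.0155)
P('drifttop',62,112,.115);
for q in((22,103),(107,75),(140,155),(55,195)):P('stand',*q,.045)
g=lambda u,v:(295+u*90/308-.4,150+(v-352)*70/240-.4)
g2=lambda u,v:(290+(u-320)*60/206-.4,210+(v-352)*70/240-.4)
print('pin',tri(T,f(585,197),S,g(173,428)))
print('bar',tri(T,f(716,234),S,g(200,394)), onz(S,g(200,394),.0515))
print('drifttop',tri(T,f(62,112),S,g2(417,386)),onz(S,g2(417,386),.115),'collar',onz(S,g2(418,472),.05))
for q in((365,463),(446,442),(476,490),(388,512)):print('stand side',onz(S,g2(*q),.045))
# box & seal
for p in((208,322),(275,262),(340,330),(278,393)):print('box',p,onz(T,p,.2).round(3))
for p in((455,142),(528,165),(385,165),(455,195)):print('boxS',onz(S,p,.2).round(3))
print('seal',onz(T,(418,183),.05),onz(S,(304,160),.028), 'lacq',onz(T,(296,166),.07),'tin',onz(T,(342,166),.035))
# masks pin
for im,n,r in((T,'T',(slice(215,245),slice(355,390))),(S,'S',(slice(165,180),slice(335,360)))):
    h=cv2.cvtColor(im['pixels'][r],cv2.COLOR_RGB2HSV);m=(h[...,0]>18)&(h[...,0]<32)&(h[...,1]>90)&(h[...,2]>150)
    y,x=np.nonzero(m);print(n,len(x),x.mean()+r[1].start,y.mean()+r[0].start)
```

```text
bar (402.32727272727277, 237.78181818181818) [ 0.5728 -0.2516  0.0515]
bar ends (404.1454545454545, 227.78181818181818) [ 0.6007 -0.2577  0.0515]
 (400.05454545454546, 247.78181818181818) [ 0.5451 -0.2442  0.0515]
pin (372.55454545454546, 229.37272727272725) [ 0.596  -0.1673  0.0615]
hinge (357.32727272727277, 206.1909090909091) [ 0.6616 -0.1268  0.0575]
h2 (348.91818181818184, 244.14545454545453) [ 0.5559 -0.1014  0.0575]
corner (321.8727272727273, 197.55454545454543) [ 0.6934 -0.0283  0.0155]
corner (311.8727272727273, 237.3272727272727) [0.5778 0.0012 0.0155]
corner (391.1909090909091, 214.14545454545453) [ 0.6437 -0.2295  0.0155]
corner (383.23636363636365, 255.5090909090909) [ 0.5247 -0.2028  0.0155]
drifttop (253.6909090909091, 210.05454545454543) [0.6442 0.1543 0.115 ]
stand (244.6, 208.0090909090909) [0.6595 0.1914 0.045 ]
stand (263.91818181818184, 201.64545454545453) [0.6775 0.1368 0.045 ]
stand (271.41818181818184, 219.8272727272727) [0.6256 0.1148 0.045 ]
stand (252.1, 228.9181818181818) [0.6001 0.1688 0.045 ]
pin (array([ 0.59568106, -0.16772501,  0.05832773]), np.float6
[... 245 characters left out ...]
4166966 0.16065903 0.115     ] collar [0.64251209 0.16182029 0.05      ]
stand side [0.67810522 0.14851444 0.045     ]
stand side [0.62786536 0.12301264 0.045     ]
stand side [0.60546198 0.17117958 0.045     ]
stand side [0.65780707 0.19567087 0.045     ]
box (208, 322) [0.368 0.244 0.2  ]
box (275, 262) [0.508 0.088 0.2  ]
box (340, 330) [ 0.35  -0.065  0.2  ]
box (278, 393) [0.209 0.078 0.2  ]
boxS [ 0.327 -0.065  0.2  ]
boxS [0.195 0.053 0.2  ]
boxS [0.505 0.072 0.2  ]
boxS [0.383 0.19  0.2  ]
seal [ 0.72881906 -0.30319603  0.05      ] [ 0.73391578 -0.30405774  0.028     ] lacq [0.77476913 0.04482176 0.07      ] tin [ 0.78296382 -0.08716146  0.035     ]
T 12 372.5 229.5
S 4 345.25 171.25
```

Request:
send_rows(
  motion=[
    [0.2, [0.02, -0.01, 0.0], 0.05],
    [0.45, [0.05, -0.024, 0.0], 0.1],
    [0.45, [0.085, -0.041, 0.0], 0.15],
    [0.45, [0.12, -0.058, 0.01], 0.2],
    [0.45, [0.155, -0.075, 0.02], 0.25],
    [0.45, [0.19, -0.091, 0.03], 0.3],
    [0.45, [0.225, -0.108, 0.04], 0.35],
    [0.45, [0.26, -0.125, 0.05], 0.4],
    [0.45, [0.295, -0.142, 0.06], 0.45],
    [0.45, [0.33, -0.159, 0.07], 0.5],
    [0.45, [0.365, -0.176, 0.08], 0.55],
    [0.45, [0.395, -0.19, 0.09], 0.576],
    [0.45, [0.42, -0.202, 0.1], 0.576],
    [0.45, [0.44, -0.212, 0.11], 0.576],
    [0.45, [0.452, -0.218, 0.11], 0.576],
    [0.45, [0.457, -0.22, 0.11], 0.576],
    [0.45, [0.457, -0.22, 0.11], 0.576],
  ],
  squeeze=30,
)

```text
time: 1.62
eef_pos: [0.5755, -0.2516, 0.1217]
tcp_rot: [0.993, -0.116, 0.0, -0.0]
force: [0.3, 0.2, 0.1]
grip_width: 0.548
grip_force: 0.0
```

Run:
```python
from h import *
o=bot.get_obs();print(o['eef_pos'],o['tcp_rot'],o['grip_width'],o['force'],o['qpos'])
T=shot('top');S=shot('side')
a=T['pixels'][195:275,340:430];b=S['pixels'][100:200,300:400]
o=np.hstack([cv2.resize(a,(450,400),interpolation=2),cv2.resize(b,(350,400),interpolation=2)])
cv2.imwrite('pics/c2.png',o[:,:,::-1])
```

```text
[ 0.57550796 -0.25155861  0.12166487] [ 9.93221908e-01 -1.16232909e-01  3.81268515e-04 -8.89124128e-05] 0.5477458925221934 [0.29860402 0.23347916 0.09242719] [ 0.41744891  0.45751344 -0.08902746  1.73774009  0.04795893  0.94774952
 -1.49422353]
```

View pics/c2.png

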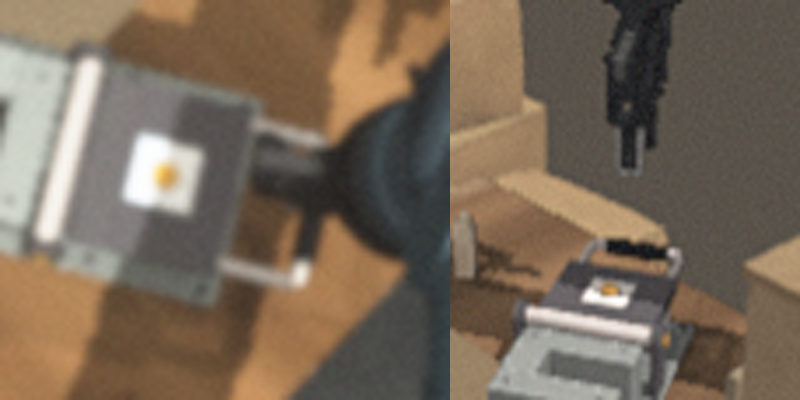

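The view shows the bar (crop 310,230) just below the gripper and the fingers centred on it. I'm descending and closing.

Request:
send_rows(
  motion=[
    [0.45, [0, 0, 0.015], 0],
    [0.45, [0, 0, 0.035], 0],
    [0.45, [0, 0, 0.055], 0],
    [0.45, [0, 0, 0.072], 0],
    [0.45, [0, 0, 0.083], 0],
    [0.45, [0, 0, 0.088], 0],
    [0.45, [0, 0, 0.088], 0],
    [0.7, [0, 0, 0.088], 0],
    [1, [0, 0, 0.088], 0],
    [1, [0, 0, 0.088], 0],
    [1, [0, 0, 0.088], 0],
    [1, [0, 0, 0.088], 0],
    [1, [0, 0, 0.088], 0],
    [1, [0, 0, 0.088], 0],
  ],
  squeeze=35,
)

```text
time: 2.88
eef_pos: [0.5759, -0.2518, 0.0349]
tcp_rot: [0.993, -0.117, 0.001, -0.0]
force: [0.2, 2.5, 5.5]
grip_width: 0.152
grip_force: 34.4
```

Run:
```python
from h import *
o=bot.get_obs();print(o['eef_pos'],o['tcp_rot'],o['grip_width']*85,o['force'],o['torque'],o['grip_force'])
# arc offsets in tool axes (tool y = -ey): y negative towards bolster, z neg up
R=.1421
for i in range(1,41):
    p=np.radians(-2.42+4.5*i);p0=np.radians(-2.42)
    print(i,round(1000*-R*(np.cos(p0)-np.cos(p))), round(-1000*R*(np.sin(p)-np.sin(p0))),end=' | ')
```

```text
[ 0.57588017 -0.2518439   0.03485271] [ 9.93087273e-01 -1.17371694e-01  1.19591007e-03 -3.51384334e-04] 12.885543094741916 [0.21093882 2.53905356 5.51164253] [ 0.61018553  0.12448449 -0.25358086] 34.35268521308899
1 0 -11 | 2 -1 -22 | 3 -3 -33 | 4 -5 -44 | 5 -9 -55 | 6 -13 -65 | 7 -18 -75 | 8 -24 -85 | 9 -30 -94 | 10 -37 -102 | 11 -45 -110 | 12 -54 -117 | 13 -63 -124 | 14 -72 -130 | 15 -82 -135 | 16 -92 -139 | 17 -103 -143 | 18 -114 -145 | 19 -125 -147 | 20 -136 -148 | 21 -147 -148 | 22 -158 -147 | 23 -169 -145 | 24 -180 -143 | 25 -191 -139 | 26 -201 -135 | 27 -211 -130 | 28 -221 -124 | 29 -230 -118 | 30 -238 -111 | 31 -246 -103 | 32 -253 -94 | 33 -260 -85 | 34 -266 -76 | 35 -271 -66 | 36 -275 -56 | 37 -279 -45 | 38 -281 -34 | 39 -283 -23 | 40 -284 -12 |
```

Request:
send_rows(
  motion=[
    [1, [0, 0, -0.011], 0],
    [1, [0, -0.001, -0.022], 0],
    [1, [0, -0.003, -0.033], 0],
    [1, [0, -0.005, -0.044], 0],
    [1, [0, -0.009, -0.055], 0],
    [1, [0, -0.013, -0.065], 0],
    [1, [0, -0.018, -0.075], 0],
    [1, [0, -0.024, -0.085], 0],
    [1, [0, -0.03, -0.094], 0],
    [1, [0, -0.037, -0.102], 0],
    [1, [0, -0.045, -0.11], 0],
    [1, [0, -0.054, -0.117], 0],
    [1, [0, -0.063, -0.124], 0],
    [1, [0, -0.072, -0.13], 0],
    [1, [0, -0.082, -0.135], 0],
    [1, [0, -0.092, -0.139], 0],
    [1, [0, -0.103, -0.143], 0],
    [1, [0, -0.114, -0.145], 0],
    [1, [0, -0.125, -0.147], 0],
    [1, [0, -0.136, -0.148], 0],
  ],
)

```text
time: 4.55
eef_pos: [0.6089, -0.1295, 0.1883]
tcp_rot: [0.993, -0.121, 0.005, 0.005]
force: [0.6, -7.3, 16.0]
grip_width: 0.146
grip_force: 37.7
```

Request:
send_rows(
  motion=[
    [1, [0, -0.011, -0.003], 0],
    [1, [0, -0.022, -0.003], 0],
    [1, [0, -0.033, -0.001], 0],
    [1, [0, -0.044, 0.001], 0],
    [1, [0, -0.055, 0.005], 0],
    [1, [0, -0.065, 0.009], 0],
    [1, [0, -0.075, 0.014], 0],
    [1, [0, -0.085, 0.02], 0],
    [1, [0, -0.094, 0.026], 0],
    [1, [0, -0.102, 0.033], 0],
    [1, [0, -0.11, 0.041], 0],
    [1, [0, -0.117, 0.05], 0],
    [1, [0, -0.124, 0.06], 0],
    [1, [0, -0.13, 0.069], 0],
    [1, [0, -0.135, 0.079], 0],
    [1, [0, -0.139, 0.09], 0],
    [1, [0, -0.143, 0.101], 0],
    [1, [0, -0.145, 0.112], 0],
  ],
)

```text
time: 6.05
eef_pos: [0.6473, 0.0197, 0.0736]
tcp_rot: [0.993, -0.118, 0.008, -0.0]
force: [8.0, -0.0, 2.9]
grip_width: 0.15
grip_force: 41.0
```

Request:
send_rows(
  motion=[
    [1, [0, -0.001, 0.006], 0],
    [1, [0, -0.002, 0.012], 0],
    [1, [0, -0.002, 0.018], 0],
    [1, [0, -0.003, 0.022], 0],
    [1, [0, -0.003, 0.025], 0],
    [1, [0, -0.003, 0.028], 0],
    [1, [0, -0.003, 0.03], 0],
    [1, [0, -0.003, 0.03], 0],
  ],
)

```text
time: 6.72
eef_pos: [0.6482, 0.0229, 0.0468]
tcp_rot: [0.993, -0.118, 0.007, -0.001]
force: [1.0, 1.4, 15.6]
grip_width: 0.145
grip_force: 43.4
```

Request:
send_rows(
  motion=[
    [0.9, [0, 0, -0.001], 0],
    [0.6, [0, 0, -0.002], 0],
    [0.5, [0, 0, -0.002], 0],
    [0.5, [0, 0, -0.002], 0],
    [0.5, [0, 0, -0.01], 0],
    [0.5, [0, 0, -0.03], 0],
    [0.5, [0, 0, -0.06], 0],
    [0.5, [0, 0, -0.095], 0],
    [0.5, [0, -0.02, -0.12], 0],
    [0.5, [0, -0.05, -0.14], 0],
    [0.5, [0, -0.08, -0.145], 0],
    [0.5, [0, -0.11, -0.145], 0],
    [0.5, [0, -0.13, -0.145], 0],
    [0.5, [0, -0.135, -0.145], 0],
    [0.5, [0, -0.135, -0.145], 0],
  ],
)

```text
time: 7.97
eef_pos: [0.6707, 0.1578, 0.1836]
tcp_rot: [0.993, -0.115, -0.001, -0.0]
force: [-0.4, 0.1, -0.7]
grip_width: 0.501
grip_force: 0.0
```

Run:
```python
from h import *
o=bot.get_obs();print(o['eef_pos'],o['tcp_rot'],o['grip_width']*85,o['force'],o['qpos'].round(2))
T=shot('top');S=shot('side')
a=T['pixels'][195:255,310:400];b=S['pixels'][155:230,290:390]
o=np.hstack([cv2.resize(a,(450,300),interpolation=2),cv2.resize(b,(350,300),interpolation=2)])
a=T['pixels'][190:240,230:305];b=S['pixels'][210:280,290:350]
o=np.vstack([o,np.hstack([cv2.resize(a,(450,300),interpolation=2),cv2.resize(b,(350,300),interpolation=2)])])
cv2.imwrite('pics/c3.png',o[:,:,::-1])
print(proj(T,[.6213,-.0607,.0935]))
```

```text
[0.67074434 0.15778283 0.18357519] [ 9.93372821e-01 -1.14930790e-01 -1.14942144e-03 -1.76603850e-04] 42.55512151147252 [-0.36880924  0.14570034 -0.65287191] [-0.13  0.51 -0.21  1.52  0.11  1.12 -2.17]
[[334.53590159 219.22188534]]
```

View pics/c3.png

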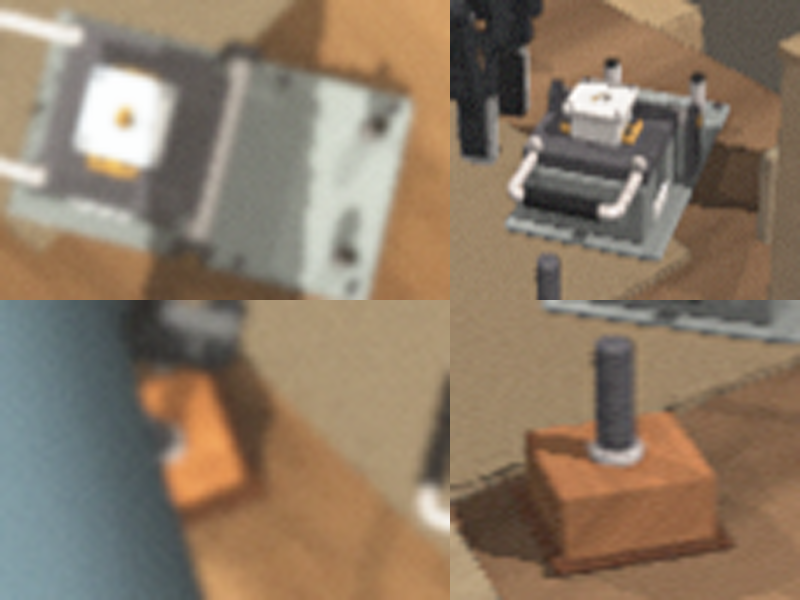

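The leaf is over with the block back side up; the mouth is near crop (125,118), which is px (334.7,218.2). The drift stands upright in its stand. I'm fetching it now.

Request:
send_rows(
  motion=[
    [0.2, [-0.01, 0.003, 0], 0],
    [0, [-0.022, 0.006, 0], 0],
    [0, [-0.0265, 0.007, 0], 0],
    [0, [-0.027, 0.007, 0.01], 0],
    [0, [-0.027, 0.007, 0.035], 0],
    [0, [-0.027, 0.007, 0.065], 0],
    [0, [-0.027, 0.007, 0.09], 0],
    [0, [-0.027, 0.007, 0.11], 0],
    [0, [-0.027, 0.007, 0.118], 0],
    [0, [-0.027, 0.007, 0.119], 0],
    [0.5, [-0.027, 0.007, 0.119], 0],
    [1, [-0.027, 0.007, 0.119], 0],
    [1, [-0.027, 0.007, 0.119], 0],
    [1, [-0.027, 0.007, 0.119], 0],
    [1, [-0.027, 0.007, 0.119], 0],
    [1, [-0.027, 0.007, 0.119], 0],
    [1, [-0.027, 0.007, 0.119], 0],
  ],
  squeeze=80,
)

```text
time: 9.48
eef_pos: [0.6449, 0.1549, 0.0664]
tcp_rot: [0.993, -0.117, 0.001, -0.0]
force: [0.1, 0.1, 2.9]
grip_width: 0.162
grip_force: 77.8
```

Run:
```python
from h import *
o=bot.get_obs();print(o['eef_pos'],o['tcp_rot'],o['grip_width']*85,o['force'],o['torque'],o['grip_force'])
T=shot('top')
r=T['pixels'][200:240,320:350].astype(int)
m=(r.min(2)>185).astype(np.uint8)
m=cv2.morphologyEx(m,cv2.MORPH_OPEN,np.ones((3,3),np.uint8))
n,l,s,c=cv2.connectedComponentsWithStats(m);k=1+np.argmax(s[1:,4]);print(s[k],c[k]+[320,200])
cn=max(cv2.findContours((l==k).astype(np.uint8),0,1)[0],key=cv2.contourArea);rc=cv2.minAreaRect(cn);print(rc)
for p in(c[k]+[320,200],np.array(rc[0])+[320,200],(334.6,218.2)):print(onz(T,p,.0935))
```

```text
[0.64492839 0.15489169 0.06638287] [ 9.93103725e-01 -1.17234967e-01  8.70940804e-04 -4.41832274e-04] 13.811292486843449 [0.06893753 0.11202088 2.8828742 ] [0.00255059 0.1043212  0.00634545] 77.82055020332336
[  5   9  18  18 245] [333.53877551 217.91836735]
((14.029412269592285, 17.882354736328125), (16.492422103881836, 17.220029830932617), 14.03624439239502)
[ 0.62484151 -0.05805328  0.0935    ]
[ 0.62493293 -0.05937688  0.0935    ]
[ 0.62406547 -0.06090491  0.0935    ]
```

Request:
send_rows(
  motion=[
    [1, [0, 0, -0.008], 0],
    [1, [0, 0, -0.022], 0],
    [1, [0, 0, -0.042], 0],
    [1, [0, 0, -0.065], 0],
    [1, [0, 0, -0.088], 0],
    [1, [0, 0, -0.103], 0],
    [1, [0, 0.002, -0.11], 0],
    [1, [0.002, 0.014, -0.11], 0],
    [1, [0.005, 0.035, -0.11], 0],
    [1, [0.009, 0.065, -0.11], 0],
    [1, [0.014, 0.097, -0.11], 0],
    [1, [0.019, 0.13, -0.11], 0],
    [1, [0.023, 0.16, -0.11], 0],
    [1, [0.027, 0.185, -0.11], 0],
    [1, [0.029, 0.202, -0.11], 0],
    [1, [0.0305, 0.211, -0.11], 0],
    [1, [0.031, 0.214, -0.11], 0],
    [1, [0.031, 0.214, -0.11], 0],
    [1, [0.031, 0.214, -0.11], 0],
  ],
)

```text
time: 11.12
eef_pos: [0.6242, -0.059, 0.1748]
tcp_rot: [0.993, -0.116, -0.001, -0.001]
force: [-0.8, 0.4, -1.7]
grip_width: 0.161
grip_force: 78.5
```

Run:
```python
from h import *
o=bot.get_obs();print(o['eef_pos'],o['tcp_rot'],o['grip_width']*85,o['force'],o['torque'],o['qpos'].round(2))
T=shot('top');S=shot('side')
a=T['pixels'][195:255,310:400];b=S['pixels'][115:190,300:400]
o=np.hstack([cv2.resize(a,(360,480),interpolation=2)[:, :], cv2.resize(S['pixels'][140:200,310:365],(440,480),interpolation=2)])
cv2.imwrite('pics/c4.png',o[:,:,::-1])
```

```text
[ 0.62416912 -0.05900493  0.17478801] [ 9.93209294e-01 -1.16338060e-01 -5.68085001e-04 -6.56221668e-04] 13.69487569849058 [-0.83729071  0.43641916 -1.70868387] [0.06189007 0.00105977 0.00729127] [ 0.16  0.4  -0.16  1.7   0.07  1.05 -1.83]
```

View pics/c4.png

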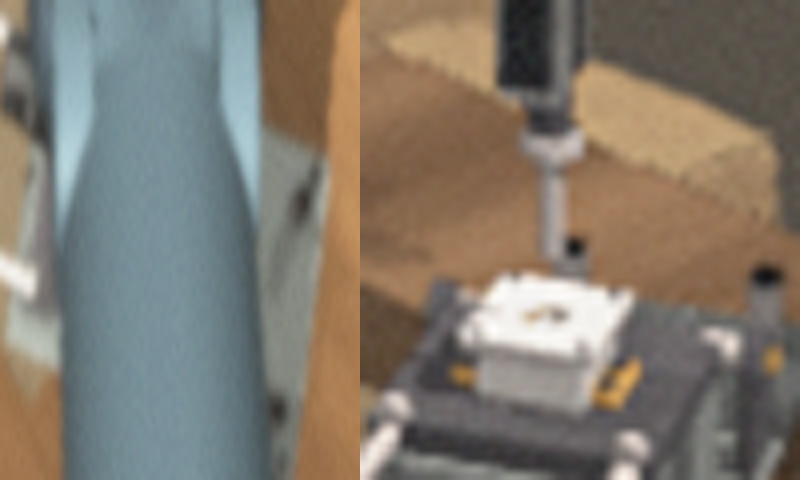

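The side view shows the nose tip at crop (551,257) and the mouth centre at (548,315). I'll compare the two in the same camera.

Run:
```python
from h import *
S=shot('side')
g=lambda u,v:(310+(u-360)/8-.44,140+v/8-.44)
m=onz(S,g(548,315),.0935);t=onz(S,g(551,257),.1164);print(m,t)
d=m-t;ex=np.array([.9731,-.2303]);ty=np.array([-.2303,-.9731]);print('mouth minus tip, tool xy',d[:2]@ex,d[:2]@ty)
c=onz(S,g(548,315),.0935); print('tip alt', onz(S,g(551,262),.1164))
```

```text
[ 0.62337757 -0.05709499  0.0935    ] [ 0.6221417  -0.05367195  0.1164    ]
mouth minus tip, tool xy 0.001990953254321183 0.0030463317886720216
tip alt [ 0.62193594 -0.05020375  0.1164    ]
```

Request:
send_rows(
  motion=[
    [1, [0.0015, 0.002, 0.004], 0],
    [1, [0.0015, 0.002, 0.01], 0],
    [1, [0.0015, 0.002, 0.016], 0],
    [1, [0.0015, 0.002, 0.02], 0],
    [1, [0.0015, 0.002, 0.022], 0],
    [1, [0.0015, 0.002, 0.024], 0],
    [1, [0.0015, 0.002, 0.025], 0],
    [1, [0.0015, 0.002, 0.025], 0],
  ],
)

```text
time: 11.93
eef_pos: [0.6254, -0.0632, 0.15]
tcp_rot: [0.993, -0.117, -0.0, 0.0]
force: [0.5, 0.6, -0.5]
grip_width: 0.166
grip_force: 78.5
```

Request:
send_rows(
  motion=[
    [1, [0, 0, 0.001], 0],
    [1, [0, 0, 0.002], 0],
    [1, [0, 0, 0.003], 0],
    [1, [0, 0, 0.003], 0],
  ],
)

```text
time: 12.27
eef_pos: [0.6254, -0.0632, 0.1472]
tcp_rot: [0.993, -0.117, -0.0, -0.0]
force: [0.1, -0.9, 0.7]
grip_width: 0.165
grip_force: 78.5
```

Request:
send_rows(
  motion=[
    [1, [0, 0, 0.001], 0],
    [1, [0, 0, 0.002], 0],
    [1, [0, 0, 0.003], 0],
    [1, [0, 0, 0.003], 0],
  ],
)

```text
time: 12.6
eef_pos: [0.6255, -0.0629, 0.1441]
tcp_rot: [0.993, -0.117, 0.0, -0.0]
force: [0.5, -0.2, -1.4]
grip_width: 0.167
grip_force: 78.6
```

Request:
send_rows(
  motion=[
    [1, [0, 0, 0.001], 0],
    [1, [0, 0, 0.002], 0],
    [1, [0, 0, 0.003], 0],
    [1, [0, 0, 0.003], 0],
  ],
)

```text
time: 12.93
eef_pos: [0.6255, -0.0629, 0.1411]
tcp_rot: [0.993, -0.117, 0.0, -0.0]
force: [1.9, 0.5, -1.2]
grip_width: 0.164
grip_force: 78.6
```

Run:
```python
from h import *
S=shot('side')
b=S['pixels'][130:200,300:390]
cv2.imwrite('pics/c5.png',cv2.resize(b,(720,560),interpolation=2)[:,:,::-1])
print(bot.get_obs()['force'],bot.get_obs()['torque'])
```

```text
[ 0.38146559  1.31868911 -1.25440531] [ 0.26044548 -0.16707938 -0.05505942]
```

View pics/c5.png

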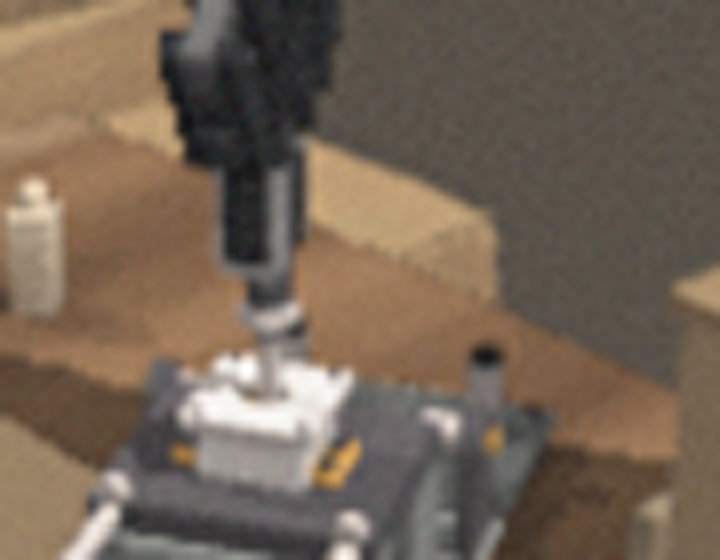

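The nose is in the mouth (crop 270,395) and already about 11 mm deep, without contact force. So it has passed the washer. I'm pushing on gently.

Request:
send_rows(
  motion=[
    [1, [0, 0, 0.001], 0],
    [1, [0, 0, 0.002], 0],
    [1, [0, 0, 0.003], 0],
    [1, [0, 0, 0.004], 0],
    [1, [0, 0, 0.005], 0],
    [1, [0, 0, 0.006], 0],
    [1, [0, 0, 0.007], 0],
    [1, [0, 0, 0.008], 0],
    [1, [0, 0, 0.008], 0],
  ],
)

```text
time: 13.73
eef_pos: [0.6257, -0.063, 0.1333]
tcp_rot: [0.993, -0.117, 0.0, -0.0]
force: [0.7, 1.9, 2.2]
grip_width: 0.17
grip_force: 78.6
```

Request:
send_rows(
  motion=[
    [1, [0, 0, 0.001], 0],
    [1, [0, 0, 0.002], 0],
    [1, [0, 0, 0.003], 0],
    [1, [0, 0, 0.004], 0],
    [1, [0, 0, 0.004], 0],
  ],
)

```text
time: 14.15
eef_pos: [0.6256, -0.0629, 0.1291]
tcp_rot: [0.993, -0.117, 0.0, -0.0]
force: [0.5, 2.2, 1.1]
grip_width: 0.163
grip_force: 78.6
```

Run:
```python
from h import *
S=shot('side')
b=S['pixels'][130:200,300:390]
cv2.imwrite('pics/c6.png',cv2.resize(b,(720,560),interpolation=2)[:,:,::-1])
print(bot.get_obs()['force'],bot.get_obs()['torque'])
```

```text
[1.02992147 1.51970052 1.14321164] [ 0.5267462  -0.18125084 -0.0140333 ]
```

View pics/c6.png

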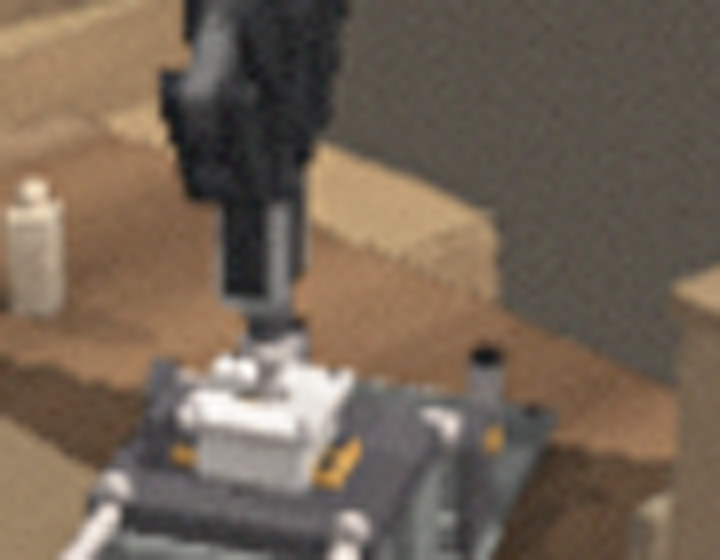

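Request:
send_rows(
  motion=[
    [1, [0, 0, 0.001], 0],
    [1, [0, 0, 0.002], 0],
    [1, [0, 0, 0.003], 0],
    [1, [0, 0, 0.004], 0],
  ],
)

```text
time: 14.53
eef_pos: [0.6256, -0.0629, 0.1253]
tcp_rot: [0.993, -0.117, 0.0, -0.0]
force: [-0.2, 3.3, 3.1]
grip_width: 0.166
grip_force: 78.6
```

Request:
send_rows(
  motion=[
    [1, [0, 0, 0.001], 0],
    [1, [0, 0, 0.002], 0],
    [1, [0, 0, 0.003], 0],
    [1, [0, 0, 0.004], 0],
  ],
)

```text
time: 14.87
eef_pos: [0.6255, -0.0629, 0.1212]
tcp_rot: [0.993, -0.117, 0.0, -0.0]
force: [0.5, 3.1, 1.1]
grip_width: 0.168
grip_force: 78.6
```

Request:
send_rows(
  motion=[
    [1, [0, 0, 0.001], 0],
    [1, [0, 0, 0.002], 0],
    [1, [0, 0, 0.003], 0],
    [1, [0, 0, 0.004], 0],
  ],
)

```text
time: 15.2
eef_pos: [0.6255, -0.0629, 0.117]
tcp_rot: [0.993, -0.117, 0.0, -0.0]
force: [1.0, 2.9, 1.5]
grip_width: 0.163
grip_force: 78.6
```

Request:
send_rows(
  motion=[
    [1, [0, 0, 0.001], 0],
    [1, [0, 0, 0.002], 0],
    [1, [0, 0, 0.003], 0],
    [1, [0, 0, 0.004], 0],
  ],
)

```text
time: 15.53
eef_pos: [0.6257, -0.0629, 0.1147]
tcp_rot: [0.993, -0.117, -0.0, -0.0]
force: [-3.2, 4.3, 13.1]
grip_width: 0.162
grip_force: 79.2
```

Run:
```python
from h import *
S=shot('side')
b=S['pixels'][140:210,300:380]
cv2.imwrite('pics/c7.png',cv2.resize(b,(680,595),interpolation=2)[:,:,::-1])
print(bot.get_obs()['force'],bot.get_obs()['torque'])
```

```text
[-1.44404477  3.14844195  7.75665891] [0.84227318 0.37384178 0.04111586]
```

View pics/c7.png

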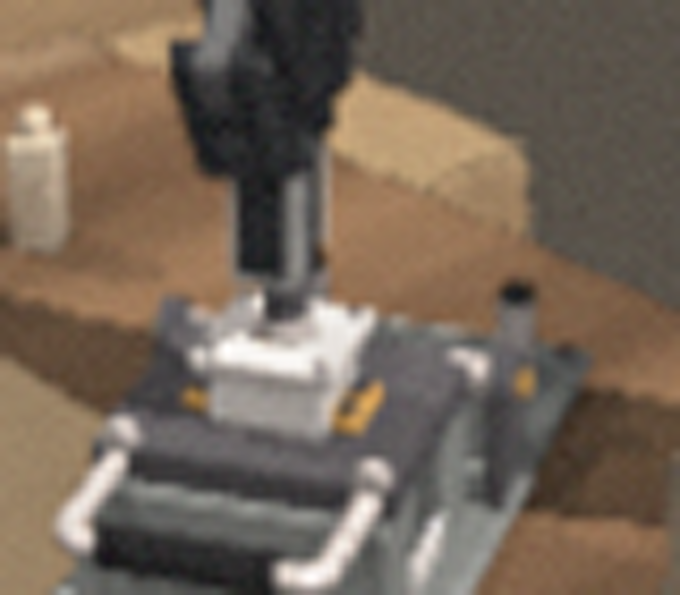

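The collar sits on the cap at crop (290,330). I'll press a little more to be sure it is seated.

Request:
send_rows(
  motion=[
    [1, [0, 0, 0.001], 0],
    [1, [0, 0, 0.002], 0],
    [1, [0, 0, 0.003], 0],
    [1, [0, 0, 0.003], 0],
    [1, [0, 0, 0.003], 0],
    [1, [0, 0, 0.003], 0],
  ],
)

```text
time: 16.08
eef_pos: [0.6258, -0.0629, 0.1146]
tcp_rot: [0.993, -0.117, 0.0, 0.0]
force: [-6.4, 3.2, 17.6]
grip_width: 0.162
grip_force: 80.4
```

Request:
send_rows(
  motion=[
    [1, [0, 0, -0.004], 0],
    [1, [0, 0, -0.01], 0],
    [1, [0, 0, -0.018], 0],
    [1, [0, 0, -0.028], 0],
    [1, [0, 0, -0.038], 0],
    [1, [0, 0, -0.048], 0],
    [1, [0, 0, -0.058], 0],
    [1, [0, 0, -0.065], 0],
    [1, [0, 0, -0.067], 0],
    [1, [0, 0, -0.067], 0],
  ],
)

```text
time: 16.92
eef_pos: [0.6258, -0.0642, 0.1786]
tcp_rot: [0.993, -0.118, 0.001, 0.0]
force: [-0.5, -0.3, -1.9]
grip_width: 0.164
grip_force: 78.6
```

Run:
```python
from h import *
o=bot.get_obs();print(o['force'],o['eef_pos'])
S=shot('side');b=S['pixels'][140:210,300:380]
c=cv2.imread('pics/c4.png')[:, 360:]
cv2.imwrite('pics/c8.png',np.hstack([cv2.resize(S['pixels'][140:200,310:365],(440,480),interpolation=2)[:,:,::-1]]))
```

```text
[-0.46959978 -0.2910183  -1.90846118] [ 0.62583555 -0.0641693   0.17857851]
```

Request:
send_rows(
  motion=[
    [1, [-0.002, -0.012, 0], 0],
    [1, [-0.005, -0.032, 0], 0],
    [1, [-0.009, -0.06, 0], 0],
    [1, [-0.014, -0.092, 0], 0],
    [1, [-0.018, -0.124, 0], 0],
    [1, [-0.023, -0.155, 0], 0],
    [1, [-0.027, -0.183, 0], 0],
    [1, [-0.03, -0.202, 0], 0],
    [1, [-0.0315, -0.212, 0], 0],
    [1, [-0.032, -0.2175, 0], 0],
    [1, [-0.032, -0.2175, 0], 0],
    [1, [-0.032, -0.2175, 0], 0],
    [1, [-0.032, -0.2175, 0], 0],
  ],
)

```text
time: 18.05
eef_pos: [0.6453, 0.1527, 0.1769]
tcp_rot: [0.993, -0.119, -0.0, 0.001]
force: [-0.2, -0.1, -1.7]
grip_width: 0.168
grip_force: 78.6
```

Run:
```python
from h import *
o=bot.get_obs();print(o['force'],o['eef_pos'],o['tcp_rot'])
d=np.array([.6449,.1549])-o['eef_pos'][:2];print(d@[.9726,-.2324],d@[-.2324,-.9726])
T=shot('top');S=shot('side')
o=np.hstack([cv2.resize(T['pixels'][203:239,318:354],(400,400),interpolation=2),cv2.resize(S['pixels'][160:200,315:355],(400,400),interpolation=2)])
cv2.imwrite('pics/c9.png',o[:,:,::-1])
```

```text
[-0.18637671 -0.05301751 -1.65841232] [0.64532731 0.15271874 0.1769481 ] [ 9.92885888e-01 -1.19065268e-01 -8.70744047e-05  1.03328033e-03]
-0.0009225251066225277 -0.002022188740159213
```

View pics/c9.png

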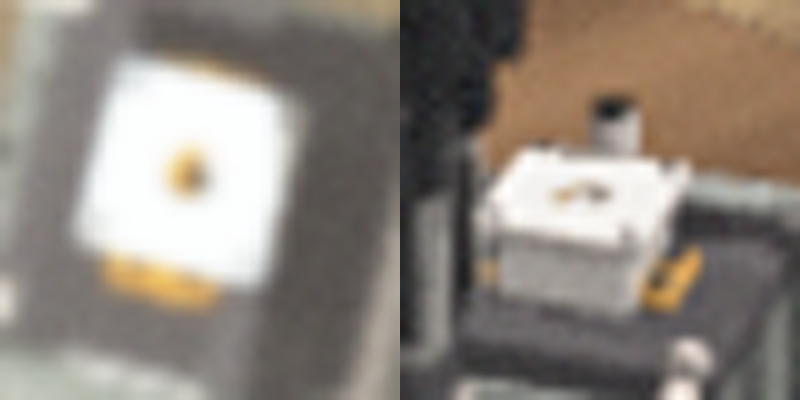

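The mouth now shows brass on the left and a dark opening on the hinge side. The drift has been right through and is still held. Next I put it back in its stand.

Request:
send_rows(
  motion=[
    [1, [-0.001, -0.002, 0], 0],
    [1, [-0.001, -0.002, 0.01], 0],
    [1, [-0.001, -0.002, 0.03], 0],
    [1, [-0.001, -0.002, 0.05], 0],
    [1, [-0.001, -0.002, 0.062], 0],
    [1, [-0.001, -0.002, 0.068], 0],
    [1, [-0.001, -0.002, 0.068], 0],
    [1, [-0.001, -0.002, 0.068], 0],
  ],
)

```text
time: 18.82
eef_pos: [0.6446, 0.158, 0.1092]
tcp_rot: [0.993, -0.117, -0.0, -0.0]
force: [-0.5, 0.7, -1.9]
grip_width: 0.166
grip_force: 78.6
```

Run:
```python
from h import *
T0=cv2.imread('pics/top0.png');S0=cv2.imread('pics/side0.png')
for n,I0 in(('top',T0),('side',S0)):
    I=np.ascontiguousarray(get_image(n)['pixels'][:,:,::-1])
    hs=cv2.cvtColor(I,cv2.COLOR_BGR2HSV);m=((hs[...,0]>15)&(hs[...,0]<32)&(hs[...,1]>140)&(hs[...,2]>120)&(cv2.absdiff(I,I0).max(2)>40)).astype(np.uint8)
    k,l,s,c=cv2.connectedComponentsWithStats(m)
    print(n,[(c[i].round(),s[i,4]) for i in range(1,k) if s[i,4]>2])
p=shot('top');print(proj(p,[.6255,-.0629,.0935]))
```

```text
top [(array([332., 228.]), np.int32(3))]
side [(array([340., 189.]), np.int32(3))]
[[335.33380368 217.66698992]]
```

Request:
send_rows(
  motion=[
    [1, [0.001, 0.001, 0], 0],
    [1, [0.001, 0.002, 0], 0],
    [1, [0.001, 0.0025, 0], 0],
    [1, [0.001, 0.0025, 0], 0],
    [1, [0.001, 0.0025, 0], 0],
  ],
)

```text
time: 19.38
eef_pos: [0.6449, 0.1551, 0.1094]
tcp_rot: [0.993, -0.117, 0.0, 0.0]
force: [0.5, 0.1, -1.3]
grip_width: 0.168
grip_force: 78.5
```

Request:
send_rows(
  motion=[
    [1, [0, 0, 0.004], 0],
    [1, [0, 0, 0.009], 0],
    [1, [0, 0, 0.016], 0],
    [1, [0, 0, 0.022], 0],
    [1, [0, 0, 0.025], 0],
    [1, [0, 0, 0.025], 0],
  ],
)

```text
time: 19.88
eef_pos: [0.6439, 0.1551, 0.0825]
tcp_rot: [0.993, -0.117, -0.001, 0.0]
force: [-1.4, -0.2, -1.1]
grip_width: 0.167
grip_force: 78.5
```

Request:
send_rows(
  motion=[
    [1, [0, 0, 0.004], 0],
    [1, [0, 0, 0.008], 0],
    [1, [0, 0, 0.011], 0],
    [1, [0, 0, 0.0135], 0],
    [1, [0, 0, 0.015], 0],
    [1, [0, 0, 0.016], 0],
    [1, [0, 0, 0.017], 0],
    [1, [0, 0, 0.017], 0],
  ],
)

```text
time: 20.55
eef_pos: [0.6449, 0.1553, 0.0672]
tcp_rot: [0.993, -0.117, -0.0, 0.0]
force: [0.2, -0.0, -1.6]
grip_width: 0.161
grip_force: 78.5
```

Request:
send_rows(
  motion=[
    [1, [0, 0, 0.001], 0],
    [1, [0, 0, 0.002], 0],
    [1, [0, 0, 0.002], 0],
    [1, [0, 0, 0.002], 0],
  ],
)

```text
time: 20.88
eef_pos: [0.6453, 0.1554, 0.0664]
tcp_rot: [0.993, -0.117, 0.0, -0.0]
force: [-1.9, -0.5, 4.8]
grip_width: 0.164
grip_force: 79.1
```

Request:
send_rows(
  motion=[
    [0.8, [0, 0, -0.0005], 0],
    [0.6, [0, 0, -0.0005], 0],
    [0.3, [0, 0, -0.0005], 0],
    [0.2, [0, 0, -0.0005], 0],
    [0.2, [0, 0, -0.0005], 0],
    [0.2, [0, 0, -0.01], 0],
    [0.2, [0, 0, -0.03], 0],
    [0.2, [0, 0, -0.06], 0],
    [0.2, [0, 0, -0.09], 0],
    [0.2, [0, 0, -0.12], 0],
    [0.2, [0, -0.02, -0.15], 0],
    [0.2, [0, -0.05, -0.17], 0],
    [0.2, [0, -0.08, -0.18], 0],
    [0.2, [0, -0.1, -0.18], 0],
    [0.2, [0, -0.1, -0.18], 0],
    [0.2, [0, -0.1, -0.18], 0],
    [0.2, [0, -0.1, -0.18], 0],
    [0.2, [0, -0.1, -0.18], 0],
  ],
)

```text
time: 22.38
eef_pos: [0.6684, 0.2498, 0.2448]
tcp_rot: [0.993, -0.119, -0.0, 0.001]
force: [-0.7, -0.2, -0.0]
grip_width: 0.804
grip_force: 0.0
```

Run:
```python
from h import *
T=shot('top');S=shot('side')
T0=cv2.imread('pics/top0.png')[:,:,::-1];S0=cv2.imread('pics/side0.png')[:,:,::-1]
# stand+drift region change vs start
d=cv2.absdiff(S['pixels'][215:275,298:342],np.ascontiguousarray(S0[215:275,298:342])).max(2);print('side stand changed px',(d>40).sum())
for n,(x,y) in dict(seal=(304,160),lacq=(266,215),tin=(276,195),loupe=(363,312)).items():
    s=(slice(y-14,y+14),slice(x-12,x+12));print(n,(cv2.absdiff(S['pixels'][s],np.ascontiguousarray(S0[s])).max(2)>40).sum())
h=T['pixels'];m=[h[214:224,330:340].tolist()]
print(h[217:221,331:339].tolist())
for n,z in(('mouth',.0935),):
    print(proj(T,[.6255,-.0629,z]))
```

```text
side stand changed px 3
seal 512
lacq 0
tin 159
loupe 0
[[[250, 251, 251], [236, 235, 230], [206, 187, 159], [169, 140, 100], [149, 127, 97], [157, 145, 126], [185, 179, 165], [211, 208, 197]], [[250, 251, 250], [234, 232, 224], [199, 176, 141], [163, 133, 90], [131, 113, 86], [146, 137, 124], [182, 178, 168], [211, 206, 196]], [[250, 251, 251], [237, 235, 228], [207, 184, 152], [170, 140, 96], [149, 128, 97], [161, 152, 136], [190, 186, 175], [212, 208, 199]], [[251, 252, 252], [240, 239, 235], [219, 202, 175], [197, 173, 133], [189, 168, 138], [195, 185, 168], [210, 204, 192], [223, 219, 209]]]
[[335.33380368 217.66698992]]
```

Run:
```python
from h import *
T=shot('top')['pixels'];T0=cv2.imread('pics/top0.png')[:,:,::-1]
for n,(x,y) in dict(seal=(418,183),lacq=(296,166),tin=(342,166),loupe=(205,248)).items():
    s=(slice(y-9,y+9),slice(x-9,x+9));print(n,(cv2.absdiff(np.ascontiguousarray(T[s]),np.ascontiguousarray(T0[s])).max(2)>40).sum())
c3=cv2.resize(cv2.imread('pics/c3.png')[:300,:450,::-1],(90,60),interpolation=cv2.INTER_AREA)
print(c3[22:26,21:29].tolist())
```

```text
seal 112
lacq 0
tin 178
loupe 218
[[[252, 253, 252], [251, 249, 241], [247, 234, 198], [237, 206, 143], [227, 196, 142], [233, 222, 196], [245, 244, 238], [251, 252, 251]], [[252, 252, 252], [248, 243, 231], [241, 218, 166], [225, 182, 111], [202, 168, 117], [211, 199, 176], [238, 237, 231], [249, 250, 249]], [[251, 252, 252], [245, 241, 231], [235, 214, 171], [216, 179, 121], [197, 167, 126], [206, 195, 177], [235, 235, 231], [246, 248, 247]], [[252, 253, 253], [249, 248, 245], [240, 232, 216], [228, 209, 179], [221, 206, 182], [228, 225, 214], [242, 243, 241], [248, 250, 249]]]
```

Request:
send_rows(
  motion=[
    [0.2, [0, 0.01, -0.02], 0],
    [0.2, [0, 0.03, -0.04], 0],
    [0.2, [0, 0.06, -0.06], 0],
    [0.2, [0, 0.1, -0.06], 0],
    [0.2, [-0.005, 0.14, -0.06], 0],
    [0.2, [-0.01, 0.18, -0.06], 0],
    [0.2, [-0.01, 0.22, -0.06], 0],
    [0.2, [-0.015, 0.26, -0.06], 0],
    [0.2, [-0.015, 0.3, -0.06], 0],
    [0.2, [-0.02, 0.34, -0.06], 0],
    [0.2, [-0.02, 0.38, -0.06], 0],
    [0.2, [-0.025, 0.42, -0.06], 0],
    [0.2, [-0.025, 0.46, -0.06], 0],
    [0.2, [-0.03, 0.5, -0.06], 0],
    [0.2, [-0.03, 0.54, -0.06], 0],
    [0.2, [-0.035, 0.58, -0.06], 0],
    [0.2, [-0.035, 0.62, -0.06], 0],
    [0.2, [-0.04, 0.66, -0.06], 0],
    [0.2, [-0.04, 0.69, -0.06], 0],
    [0.2, [-0.04, 0.7, -0.06], 0],
  ],
)

```text
time: 24.2
eef_pos: [0.4608, -0.4265, 0.3053]
tcp_rot: [0.992, -0.123, -0.001, 0.002]
force: [0.1, -1.1, 0.7]
grip_width: 0.802
grip_force: 0.0
```

Run:
```python
from h import *
print(bot.get_obs()['eef_pos'])
T0=cv2.imread('pics/top0.png')[:,:,::-1];S0=cv2.imread('pics/side0.png')[:,:,::-1]
T=shot('top')['pixels'];S=shot('side')['pixels']
P=dict(T=dict(seal=(418,183),lacq=(296,166),tin=(342,166),loupe=(205,248)),S=dict(seal=(304,160),lacq=(266,215),tin=(276,195),loupe=(363,312),stand=(320,245)))
for k,I,I0 in(('T',T,T0),('S',S,S0)):
  for n,(x,y) in P[k].items():
    s=(slice(y-9,y+9),slice(x-9,x+9));print(k,n,(cv2.absdiff(np.ascontiguousarray(I[s]),np.ascontiguousarray(I0[s])).max(2)>40).sum())
print(T[217:221,331:339].tolist())
```

```text
[ 0.46077394 -0.42651278  0.30532844]
T seal 165
T lacq 0
T tin 0
T loupe 0
S seal 99
S lacq 0
S tin 0
S loupe 0
S stand 0
[[[252, 252, 252], [249, 247, 240], [245, 233, 195], [235, 204, 145], [222, 192, 146], [230, 218, 196], [244, 242, 237], [250, 251, 251]], [[251, 251, 251], [247, 242, 231], [238, 215, 165], [211, 172, 109], [178, 154, 117], [198, 192, 176], [236, 235, 231], [249, 250, 250]], [[251, 251, 251], [243, 240, 232], [233, 211, 169], [202, 167, 114], [173, 150, 118], [189, 182, 170], [231, 231, 229], [249, 250, 250]], [[252, 252, 253], [248, 247, 245], [238, 231, 215], [222, 202, 172], [213, 201, 178], [224, 220, 211], [241, 243, 242], [250, 251, 251]]]
```

Run:
```python
from h import *
S0=cv2.imread('pics/side0.png')[:,:,::-1];S=shot('side')['pixels'];T=shot('top')['pixels'];T0=cv2.imread('pics/top0.png')[:,:,::-1]
for n,I in(('S0',S0),('S',S)):
    r=I[145:178,292:318].astype(float); 
    for row in range(4,28,4): print(n,row+145,r[row].mean(1).astype(int).tolist())
```

```text
S0 149 [134, 129, 142, 141, 131, 132, 129, 125, 123, 127, 125, 122, 117, 115, 111, 113, 110, 109, 114, 117, 120, 119, 107, 75, 73, 73]
S0 153 [171, 173, 172, 156, 141, 122, 115, 117, 116, 116, 144, 197, 214, 184, 122, 116, 123, 120, 126, 121, 110, 74, 70, 67, 73, 69]
S0 157 [128, 115, 110, 100, 107, 108, 107, 105, 135, 176, 175, 179, 182, 184, 183, 143, 105, 107, 99, 72, 65, 65, 65, 64, 65, 67]
S0 161 [87, 84, 79, 72, 72, 73, 72, 68, 91, 122, 136, 132, 137, 146, 160, 139, 66, 60, 62, 57, 62, 59, 59, 61, 62, 63]
S0 165 [68, 73, 74, 74, 74, 73, 80, 83, 82, 102, 124, 127, 133, 135, 132, 102, 60, 57, 56, 55, 59, 65, 62, 63, 67, 65]
S0 169 [91, 94, 95, 95, 90, 87, 84, 85, 86, 102, 108, 101, 100, 112, 101, 83, 72, 50, 57, 50, 51, 59, 63, 69, 67, 70]
S 149 [103, 97, 126, 126, 121, 84, 78, 82, 80, 78, 75, 75, 74, 72, 77, 92, 93, 92, 93, 96, 92, 99, 118, 118, 119, 124]
S 153 [109, 106, 101, 89, 80, 92, 121, 118, 117, 117, 128, 140, 137, 123, 116, 124, 123, 125, 124, 122, 119, 117, 117, 119, 113, 113]
S 157 [75, 72, 68, 63, 62, 60, 69, 95, 116, 143, 137, 134, 134, 122, 104, 84, 108, 110, 105, 104, 103, 103, 104, 102, 101, 97]
S 161 [62, 60, 55, 49, 54, 47, 60, 63, 86, 120, 124, 124, 128, 125, 115, 85, 97, 102, 94, 95, 95, 93, 93, 99, 97, 96]
S 165 [58, 56, 56, 50, 53, 52, 48, 47, 68, 98, 121, 121, 119, 125, 120, 72, 69, 82, 95, 95, 100, 102, 101, 105, 108, 105]
S 169 [58, 58, 62, 62, 64, 58, 64, 61, 62, 82, 91, 90, 89, 95, 86, 59, 50, 55, 54, 56, 52, 62, 65, 69, 67, 71]
```

```bash
python3 -c "
from plant import bot
print(bot.sign_off())"
```

```text
the job is handed in; nothing more can be done
None
```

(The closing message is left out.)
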